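# Take the rear serving board off a crowded hook

### The job

The square serving board hangs at the back of the crowded hook. First move the two boards in front of it, the round one and the narrow one, to the spare hook so that both hang there; then take the square board and stand it upright, handle up, fully down in the slot of the wooden board holder and within the slot's length. Do not drop a board or set one down on the worktop, and leave the tin, the jar and the ribbon reel where they are.

Things in the scene. Friction and masses are not known exactly. Their poses are not given: they have to be found in the camera images.
- board_square: Wooden serving board 10 mm thick (x), hanging, z up. Handle 50 mm wide (y; grip across it) with a round 34 mm hole along x; origin = hole's centre. Handle top 45 mm above the origin (corners rounded), lowest edge 115 mm below. About 0.1 kg. Blade: square 92 x 92 mm with a straight lower edge. The wanted board, rearmost on the crowded hook.
- board_round: Wooden serving board 10 mm thick (x), hanging, z up. Handle 50 mm wide (y; grip across it) with a round 34 mm hole along x; origin = hole's centre. Handle top 45 mm above the origin (corners rounded), lowest edge 115 mm below. About 0.1 kg. Blade: a disc 100 mm across. One of the two front boards, either may be foremost; about 40 mm from board to board.
- board_narrow: Wooden serving board 10 mm thick (x), hanging, z up. Handle 50 mm wide (y; grip across it) with a round 34 mm hole along x; origin = hole's centre. Handle top 45 mm above the origin (corners rounded), lowest edge 115 mm below. About 0.1 kg. Blade: as narrow as the handle, lower end rounded. The other front board.
- square_foot (a point): Middle of the square board's straight lower edge, 115 mm below that board's origin.
- hook_full: Fixed dark steel hook on a foot 180 x 110 x 16 mm; origin under the foot's centre. Post at x +75 mm, 181 mm high; from it an 8 mm round arm, axis 170 mm up, runs level along -x to x -85 mm, then turns up to its end (foremost x -101, top 186 mm up). The hole's centre of a hung board is 157 mm up. Carries the three boards at the start.
- hook_spare: Fixed dark steel hook on a foot 180 x 110 x 16 mm; origin under the foot's centre. Post at x +75 mm, 181 mm high; from it an 8 mm round arm, axis 170 mm up, runs level along -x to x -85 mm, then turns up to its end (foremost x -101, top 186 mm up). The hole's centre of a hung board is 157 mm up. The spare hook, empty at the start.
- spare_arm (a point): On the spare hook's arm axis, 170 mm straight above that hook's origin; x along the arm, its open end toward -x, z up. The level part runs from x = -85 mm to the post at +67 mm.
- holder: Fixed board holder: dark wooden block 80 (x) x 130 (y) mm with two cheeks, 80 mm high in all. Between them a slot along y, 14 mm wide, 130 mm long, open at the top and both ends; floor 30 mm and mouth 70 mm above the worktop, widened above by sloped edges to about 33 mm. Origin: centre of the underside, below the slot's middle.
- slot_floor (a point): Middle of the slot's floor, 30 mm above the holder's origin; y along the slot, x across it.
- tin: Bystander: small round tin, 46 mm across, 48 mm high, stands near the robot; origin at the centre of its underside.
- jar: Bystander: clip-top jar 76 x 73 x 127 mm behind the work; origin at the centre of its underside.
- reel: Bystander: flat ribbon reel, 68 mm across, 26 mm high, behind the work; origin at the centre of its underside.
Not all that is in view belongs to the job. What is shaped like the board_round but yellow is not meant.

How it is judged:
On the way:
1. the round and the narrow board both hang on the spare hook (x of board_round in the frame of spare_arm between -0.085 and 0.065 m and y of board_round in the frame of spare_arm between -0.015 and 0.015 m and z of board_round in the frame of spare_arm between -0.022 and -0.005 m and angle between each of board_round, board_narrow's own z axis and vertical below 0.25 rad and x of board_narrow in the frame of spare_arm between -0.085 and 0.065 m and y of board_narrow in the frame of spare_arm between -0.015 and 0.015 m and z of board_narrow in the frame of spare_arm between -0.022 and -0.005 m), for 0.2 s.
At the end, for the whole second after the job is handed in: Round and narrow board hang at rest on the spare hook's level arm (hole within 15 mm sideways, upright within 0.25 rad). Square board at rest on the slot's floor (4 mm), its foot's middle within 6 mm across and 20 mm along of the slot's middle, handle up, tilt under 0.15 rad (all of step 1 and x of square_foot in the frame of slot_floor between -0.006 and 0.006 m and y of square_foot in the frame of slot_floor between -0.02 and 0.02 m and z of square_foot in the frame of slot_floor between -0.004 and 0.004 m and angle between board_square's own z axis and vertical below 0.15 rad and linear speed of each of board_round, board_narrow, board_square below 0.03 m/s); the robot touches nothing.
It fails at once if a board is dropped or set down on the worktop (angle between any of board_square, board_round, board_narrow's own z axis and vertical above 0.8 rad or height (world z) of any of board_square, board_round, board_narrow below 0.12 m).
It fails at once if the tin, the jar or the reel is shifted by more than 30 mm (distance of any of tin, jar, reel from where it was at the start of the episode above 0.03 m).
It also fails if it takes over 72 s, if anything falls off the work surface, if the arm or the gripper's body presses on something with over 40 N, if the wrist force passes 120 N, or if a joint passes its speed limit or range.

### The arm

A 6-joint arm with a two-finger parallel gripper is mounted at the origin on a cart in front of the work surface, level with it; the furniture and walls round the work are solid. World frame = base frame: x ahead of the robot, y to its left, z up, the work surface at z = 0. Lengths are in m, angles in rad, forces in N, time in s.
With the tool pointing down it reaches from about 0.275 to 0.825 m from the base axis. Payload 4.9 kg.
Tool frame: the origin (TCP) lies midway between the tips of the shut fingers; the grasp point (between the pads) lies 19 mm behind it (grip_point_offset is the distance from the TCP to the grasp point, in m); z points along the fingers, y is the line along which they close (so a half turn about z gives the same grasp; the last joint's range is limited). The gripper opens to 85 mm and grips with 20 to 120 N. Pads are 22 mm wide; open, the fingers measure 114 mm over their backs; the gripper's body (76 mm by 85 mm) begins 54 mm behind the grasp point. The pads swing forward as they close: fully open they stand 13 mm farther back than shut.
Start: joints at [1.008, 0.326, -0.193, 1.052, 0, 1.437], TCP at [0.229, 0.5, 0.199] pointing down, gripper open.
Joint ranges: [-2.65, 2.65], [-0.97, 1.79], [-1.3, 1.35], [-1.93, 2.1], [-1.47, 1.37], [-3.14, 3.14]. Speed limits (rad/s): [2.57, 2.57, 3.14, 3.14, 3.14, 3.14].

### API

Orientations are given as a rotation vector (axis times angle).
In Python, from cell import * gives the robot as it stands. Calls block until the motion is done:
- movep(position, orientation): joint-space move of the TCP to a pose.
- move_l(position, velocity=0.15, rot=None, until_force=None): straight line of the TCP; rot=None keeps the orientation; velocity is the mean speed in m/s. With until_force (N) it stops when the force on the tool has changed by that much, and returns True; else False.
- set_joints(angles): joint-space move.
- let_go() and grab(newtons=None): open the fingers fully, or close them until they stop; newtons is the grip in N (None keeps the last).
- sleep(seconds).
- ik(position, orientation): joint angles nearest the present ones, or None.
- get_state(): the state.
- grab_frame(name): name is "side" or "top" or "wrist"; returns a dict with "img" (400x640x3 uint8, red, green, blue), "fx", "fy", "cx", "cy" (pixels), "k1" (the pictures are not rectified: a ray, as slopes to the right and down, at radius r is drawn at 1 + k1 r^2 times it, then the intrinsics apply), "cam_to_world" (4x4, takes a point from camera to world coordinates); the wrist camera has in their place "T_tool_cam" (4x4, takes a point from camera to tool coordinates, whose origin is the TCP and whose axes are the flange's). Camera axes: x right, y down, z forward; pixel columns grow to the right and rows downward; lengths in m; the calibration is good to about 2 mm. A picture is of the moment at which its call begins: read the wrist's pose just before it. There is no depth.
A pose or a line that the arm cannot do raises MotionError and nothing moves.
- sign_off(): hands the job in; it is judged then, once.
Trained networks look in the newest picture that a camera, given by its name, has taken for a name from the list of things; names that differ only in an ending like _2 or _b are one class to them, and where a whole thing is asked for, a point or a joint stands for the part that bears it (a point fixed in the world has none). Each returns a list of dicts, best first, with "score" (0 to 1); they miss things now and then, are a little off and sometimes report something else, mostly with a low value. They report only what shows in the picture. A call takes as long as a camera call. They do not tell look-alikes from the thing itself.
- spot_in(camera, name): "centre" ([column, row] in pixels, amid what is visible of it).
- silhouettes(camera, name): "mask" (400x640 bool, what is visible of it) and "centre" ([column, row] in pixels, amid what is visible of it).
- tip_of(camera, name): "centre" ([column, row] in pixels: a listed point, or the origin of a listed thing).
The state is a dict: "clock": time; "q": joint angles; "joint_velocities": joint speeds; "tau": joint torques, N m; "position": TCP position; "eef_rot": TCP orientation; "contact_force": force on the tool from outside, world axes, zero at the start; "wrist_torque": the same for the moment, N m; "finger_gap": opening from 0.0 (shut) to 1.0 (fully open); "grasp_force": force on a finger pad.
Only numpy, scipy, OpenCV 4.12 (cv2) and the standard library are available. Lean on these libraries where they do the work, as an engineer would, in place of code of your own. Each camera call takes 0.05 s, during which the arm holds its last target. There are 200 camera calls.

## Working session

There is one attempt and no reset: what is moved stays moved. The work goes in short steps, each a Python script; the robot and the scene stay as the last script left them, time stands still between calls to the robot, and variables do not carry over. Pictures are saved under pics/ and viewed, at most 10 in all, crops included, and the job is handed in when it is done.

```bash
mkdir -p pics; ls; python3 - <<'E'
from cell import *
import cv2,numpy as np
for c in ["side","top"]:
    f=grab_frame(c); cv2.imwrite(f"pics/{c}0.png",f["img"][:,:,::-1])
    print(c,f["fx"],f["fy"],f["cx"],f["cy"],f["k1"]);print(np.round(f["cam_to_world"],3))
    for n in ["board_square","board_round","board_narrow","hook_full","hook_spare","spare_arm","slot_floor","holder","tin","jar","reel"]:
        print(n,[(round(d["score"],2),np.round(d["centre"],1).tolist()) for d in tip_of(c,n)[:3]])
print(get_state())
E
```

```text
pics
side 387.384173270895 387.384173270895 319.2799452170188 205.94995438761163 -0.04311647164490215
[[-0.989 -0.07   0.133  0.427]
 [-0.15   0.43  -0.89   1.147]
 [ 0.005 -0.9   -0.435  0.565]
 [ 0.     0.     0.     1.   ]]
board_square [(0.97, [305.7, 178.5])]
board_round [(0.89, [416.1, 272.2]), (0.76, [334.1, 182.0])]
board_narrow [(0.86, [315.7, 185.4])]
hook_full [(0.73, [249.1, 246.2])]
hook_spare [(0.92, [322.4, 273.0])]
spare_arm [(0.83, [321.4, 215.4])]
slot_floor []
holder [(0.81, [314.4, 202.4])]
tin [(0.58, [392.5, 260.8])]
jar []
reel [(0.55, [247.1, 249.4])]
top 472.6307813337212 472.6307813337212 317.5723246532808 205.7172739232948 -0.07579020100325344
[[ 0.189 -0.785  0.59  -0.342]
 [-0.982 -0.153  0.111  0.058]
 [ 0.003 -0.6   -0.8    1.318]
 [ 0.     0.     0.     1.   ]]
board_square [(0.63, [339.5, 186.7])]
board_round [(0.72, [333.7, 201.1])]
board_narrow [(0.39, [332.6, 191.1])]
hook_full [(0.72, [336.1, 218.1])]
hook_spare [(0.67, [333.8, 191.0])]
spare_arm []
slot_floor [(0.55, [393.1, 217.2])]
holder [(0.9, [394.8, 221.6]), (0.28, [336.6, 185.9])]
tin [(0.44, [283.1, 272.9])]
jar [(0.87, [403.7, 189.1])]
reel [(0.73, [284.8, 271.6])]
{'clock': 1.2, 'q': array([ 1.00778038e+00,  3.26204639e-01, -1.92596113e-01,  1.05198420e+00,
       -2.23825769e-05,  1.43657282e+00]), 'joint_velocities': array([-0.00044468, -0.0006194 ,  0.00139851,  0.00075487,  0.00043424,
       -0.00043859]), 'tau': array([ 9.93260001e-04, -4.43339968e+01,  2.62755561e+01,  1.01024722e-03,
       -7.13656641e-05, -2.63280597e-06]), 'position': array([0.2286966 , 0.50022494, 0.19907979]), 'eef_rot': array([6.68392135e-01, 3.06964164e+00, 4.77884986e-06]), 'contact_force': array([ 0.32531525, -0.94970612,  0.13427778]), 'wrist_torque': array([ 0.02033743,  0.00875478, -0.02075766]), 'grasp_force': 0.0, 'finger_gap': 0.9991465461270497}
```

View pics/side0.png

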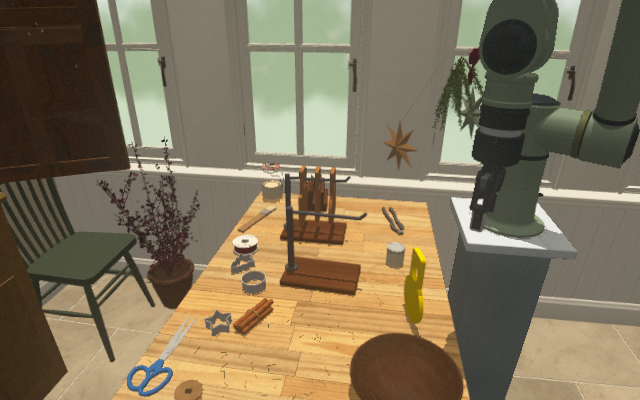

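View pics/top0.png

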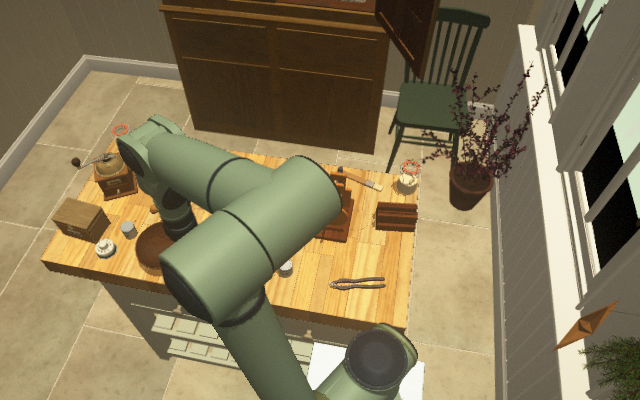

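The side view shows the spare hook near (320,275), the full hook with its boards behind it at (315,230), and the yellow decoy at (415,285). The arm hides most of the top view, so I'll swing it aside.

```bash
cat > h.py <<'E'
from cell import *
import cv2,numpy as np
from scipy.spatial.transform import Rotation as R
def ray(f,uv,T=None):
    T=f["cam_to_world"] if T is None else T
    d=np.array([(uv[0]-f["cx"])/f["fx"],(uv[1]-f["cy"])/f["fy"]])
    s=d.copy()
    for _ in range(10): s=d/(1+f["k1"]*(s@s))
    v=T[:3,:3]@np.array([s[0],s[1],1]); return T[:3,3],v/np.linalg.norm(v)
def proj(f,P,T=None):
    T=f["cam_to_world"] if T is None else T
    c=(np.asarray(P)-T[:3,3])@T[:3,:3]; s=c[...,:2]/c[...,2:]
    s=s*(1+f["k1"]*(s**2).sum(-1,keepdims=True))
    return s*[f["fx"],f["fy"]]+[f["cx"],f["cy"]]
def onz(f,uv,z,T=None):
    o,v=ray(f,uv,T); return o+v*(z-o[2])/v[2]
def wristT(s,f):
    T=np.eye(4);T[:3,:3]=R.from_rotvec(s["eef_rot"]).as_matrix();T[:3,3]=s["position"];return T@f["T_tool_cam"]
def tri(rs):
    A=0;b=0
    for o,v in rs:
        M=np.eye(3)-np.outer(v,v);A=A+M;b=b+M@o
    return np.linalg.solve(A,b)
E
python3 - <<'E'
from h import *
p=get_state()
move_l([0.229,0.5,0.45])
q=get_state()["q"].copy(); q[0]=1.85; set_joints(q)
fs={}
for c in ["side","top"]:
    f=fs[c]=grab_frame(c)
    for n in ["board_square","board_round","board_narrow","hook_full","hook_spare","spare_arm","slot_floor","holder","tin","jar","reel"]:
        print(c,n,[(round(d["score"],2),np.round(d["centre"],1).tolist(),np.round(onz(f,d["centre"],0.157 if n[0]=='b' else .17 if n=="spare_arm" else .03 if n=="slot_floor" else 0),3)[:2].tolist()) for d in tip_of(c,n)[:3]])
cv2.imwrite("pics/top1.png",cv2.resize(fs["top"]["img"][130:290,230:440,::-1],None,fx=3.7,fy=3.7,interpolation=cv2.INTER_CUBIC))
cv2.imwrite("pics/side1.png",cv2.resize(fs["side"]["img"][150:310,220:440,::-1],None,fx=3.6,fy=3.6,interpolation=cv2.INTER_CUBIC))
E
```

```text
side board_square [(0.7, [304.2, 178.8], [0.62, 0.145]), (0.59, [392.2, 262.3], [0.381, 0.53])]
side board_round [(0.86, [331.1, 184.8], [0.54, 0.177]), (0.57, [417.6, 273.0], [0.336, 0.557]), (0.55, [393.3, 259.7], [0.379, 0.52])]
side board_narrow []
side hook_full [(0.94, [313.2, 234.6], [0.588, 0.183]), (0.63, [392.5, 261.2], [0.362, 0.287])]
side hook_spare [(0.65, [323.5, 276.1], [0.53, 0.379])]
side spare_arm [(0.77, [317.2, 215.7], [0.545, 0.389])]
side slot_floor [(0.82, [315.4, 192.9], [0.619, -0.046])]
side holder [(0.71, [316.8, 205.4], [0.608, -0.011])]
side tin [(0.85, [392.5, 260.6], [0.362, 0.284])]
side jar [(0.83, [274.7, 196.9], [0.765, -0.055])]
side reel [(0.97, [247.2, 248.0], [0.754, 0.284]), (0.36, [314.9, 184.8], [0.643, -0.187])]
top board_square [(0.58, [339.6, 185.5], [0.606, 0.165])]
top board_round [(0.98, [331.6, 206.0], [0.521, 0.176]), (0.94, [215.3, 250.1], [0.301, 0.478])]
top board_narrow [(0.75, [332.7, 193.1], [0.572, 0.182])]
top hook_full [(0.69, [334.2, 217.5], [0.591, 0.175])]
top hook_spare [(0.74, [269.5, 224.0], [0.523, 0.386])]
top spare_arm [(0.89, [265.9, 191.2], [0.529, 0.386])]
top slot_floor [(0.96, [393.7, 216.3], [0.613, -0.023])]
top holder [(0.67, [393.8, 220.9], [0.616, -0.027]), (0.62, [393.6, 214.5], [0.643, -0.024])]
top tin []
top jar [(0.82, [408.4, 184.3], [0.788, -0.064])]
top reel [(0.52, [309.7, 179.2], [0.743, 0.292])]
```

View pics/top1.png

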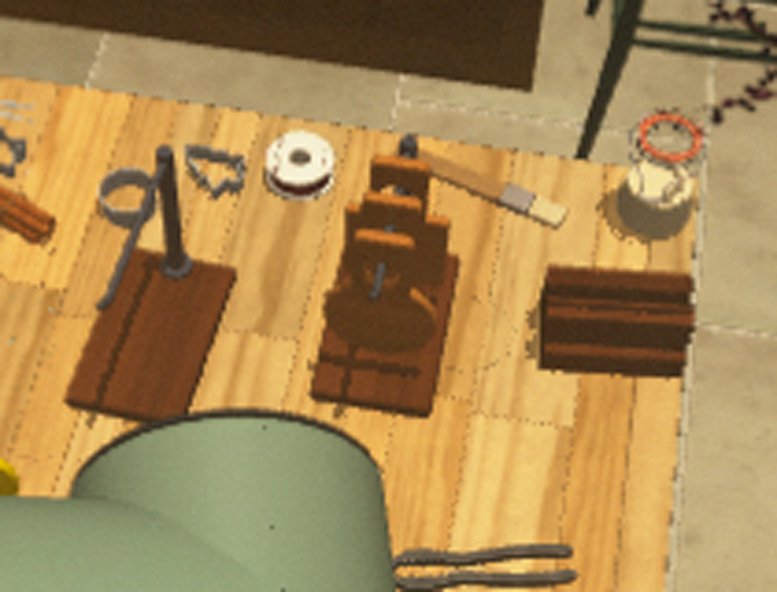

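View pics/side1.png

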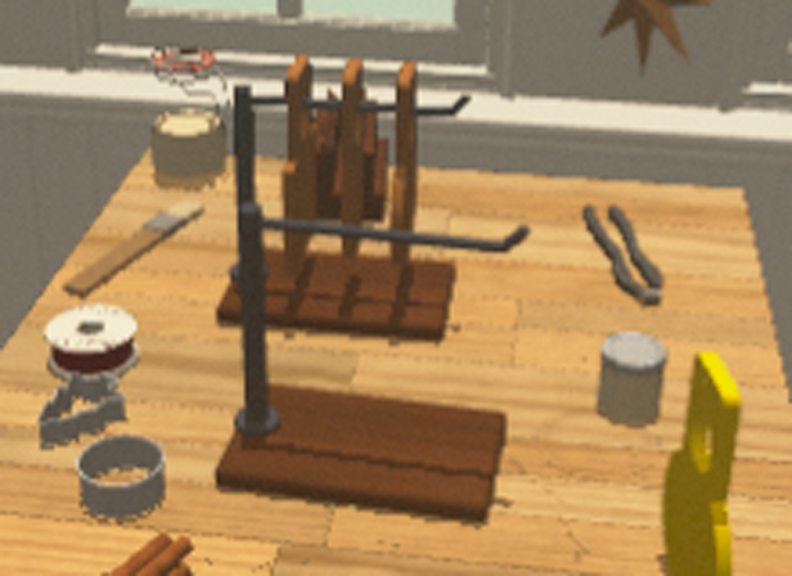

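The front-to-back order is round, narrow, square. I'll fit the hook poses from the clicked points and refine the rest with the wrist camera.

```bash
cat >> h.py <<'E'
HL=lambda p:np.array(p,float)/1000
def fit(fs,obs,x0):
    from scipy.optimize import least_squares
    def w(x,L): return np.array([x[0]+np.cos(x[2])*L[0]-np.sin(x[2])*L[1],x[1]+np.sin(x[2])*L[0]+np.cos(x[2])*L[1],L[2]])
    fun=lambda x:np.concatenate([proj(f[0],w(x,HL(L)),f[1])-uv for f,L,uv in [(fs[c],L,np.array(uv)) for c,L,uv in obs]])
    r=least_squares(fun,x0,loss="soft_l1"); return r.x,r.fun
E
python3 - <<'E'
from h import *
fs={c:(grab_frame(c),None) for c in ["side","top"]}
pt=(75,0,181);tp=(-99,0,184);nl=(90,55,16);nr=(-90,55,16);fr=(-90,-55,16);fl=(90,-55,16)
sp=[("side",pt,(289.7,207.8)),("side",tp,(365.3,214.2)),("side",nl,(281.7,280.6)),("side",nr,(355.6,290.3)),("side",fr,(360.3,264.7)),
("top",pt,(274.1,170.5)),("top",tp,(257.8,212.4)),("top",nr,(248.4,238.6)),("top",fr,(280,242.2)),("top",fl,(293.5,201.6))]
fu=[("side",pt,(287.5,175.6)),("side",tp,(349.2,178.1)),("side",nl,(281.1,236.9)),("side",nr,(343.1,242.5)),("side",fr,(346.4,223.6)),
("top",pt,(340.3,167.8)),("top",tp,(331.9,209.2)),("top",nr,(314.6,237)),("top",fr,(346.2,240.8)),("top",fl,(353.8,198.9))]
for o,x in[(sp,[.525,.386,0]),(fu,[.59,.175,0])]:
    r,e=fit(fs,o,x);print(np.round(r,4));print(np.round(e.reshape(-1,2),1).tolist())
# look from wrist over the full hook and holder
s0=get_state()
def look(p,name,yaw):
    rot=(R.from_rotvec([0,np.pi,0])*R.from_euler('z',yaw)).as_rotvec()
    movep(p,rot); s=get_state(); f=grab_frame("wrist"); T=wristT(s,f)
    cv2.imwrite(f"pics/{name}.png",f["img"][:,:,::-1])
    np.save(name+".npy",T)
    print(name,np.round(T,3).tolist(),np.round(s["q"],2))
    for n,z in [("board_square",.157),("board_round",.157),("board_narrow",.157),("hook_full",0),("hook_spare",0),("spare_arm",.17),("slot_floor",.03),("holder",0)]:
        print(n,[(round(d["score"],2),np.round(d["centre"],1).tolist(),np.round(onz(f,d["centre"],z,T),3)[:2].tolist()) for d in tip_of("wrist",n)[:3]])
print(R.from_rotvec(s0["eef_rot"]).as_matrix().round(2))
look([.42,.28,.45],"w1",0)
look([.50,.02,.45],"w2",0)
E
```

```text
[ 0.535   0.3821 -0.0351]
[[-0.4, -0.5], [1.3, -1.3], [-2.6, -0.0], [0.7, -0.4], [0.5, -2.0], [-0.3, -0.6], [-0.3, -0.1], [-1.0, -1.4], [-0.3, 1.5], [0.1, -0.8]]
[0.5858 0.1749 0.0114]
[[-0.0, -1.8], [1.7, -1.7], [-1.2, -1.4], [0.7, -2.1], [0.5, -1.8], [-0.8, -0.4], [-1.1, 0.6], [-1.2, -1.5], [0.3, -0.2], [-0.0, -1.1]]
[[-0.92 -0.4   0.  ]
 [-0.4   0.92 -0.  ]
 [ 0.   -0.   -1.  ]]
w1 [[-0.001, 0.962, 0.273, 0.349], [1.0, 0.001, 0.0, 0.281], [0.0, 0.273, -0.962, 0.626], [0.0, 0.0, 0.0, 1.0]] [0.44 0.21 0.28 1.64 0.   0.44]
board_square [(0.9, [259.8, 278.5], [0.618, 0.175])]
board_round [(0.9, [259.8, 230.3], [0.532, 0.18]), (0.82, [463.8, 96.0], [0.329, 0.479])]
board_narrow [(0.87, [258.8, 254.5], [0.574, 0.176])]
hook_full [(0.69, [272.4, 230.7], [0.594, 0.173]), (0.25, [326.9, 113.7], [0.353, 0.288])]
hook_spare [(0.63, [374.2, 203.6], [0.534, 0.387])]
spare_arm [(0.78, [388.4, 233.4], [0.532, 0.383]), (0.68, [330.9, 115.5], [0.355, 0.292])]
slot_floor [(0.6, [170.5, 247.5], [0.619, -0.033])]
holder [(0.69, [175.8, 237.6], [0.61, -0.034])]
w2 [[-0.0, 0.962, 0.273, 0.429], [1.0, 0.0, 0.0, 0.021], [0.0, 0.273, -0.962, 0.626], [0.0, 0.0, 0.0, 1.0]] [-0.11  0.2   0.27  1.64  0.   -0.11]
board_square [(0.77, [419.5, 232.1], [0.615, 0.175]), (0.39, [294.8, 205.3], [0.571, -0.023])]
board_round [(0.67, [425.7, 183.4], [0.535, 0.178])]
board_narrow [(0.6, [422.9, 206.2], [0.572, 0.177])]
hook_full [(0.77, [396.4, 190.8], [0.587, 0.172])]
hook_spare [(0.71, [503.1, 167.2], [0.538, 0.381])]
spare_arm [(0.56, [569.3, 182.8], [0.532, 0.383])]
slot_floor [(0.78, [296.7, 208.4], [0.615, -0.032])]
holder [(0.93, [298.5, 206.1], [0.62, -0.03])]
```

```bash
python3 - <<'E'
import cv2
a=cv2.imread("pics/w1.png")[90:330,230:450]; cv2.imwrite("pics/w1c.png",cv2.resize(a,None,fx=2.5,fy=2.5,interpolation=cv2.INTER_CUBIC))
a=cv2.imread("pics/w2.png")[130:270,240:450]; cv2.imwrite("pics/w2c.png",cv2.resize(a,None,fx=3.7,fy=3.7,interpolation=cv2.INTER_CUBIC))
E
```

```text
(no output)
```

View pics/w1c.png

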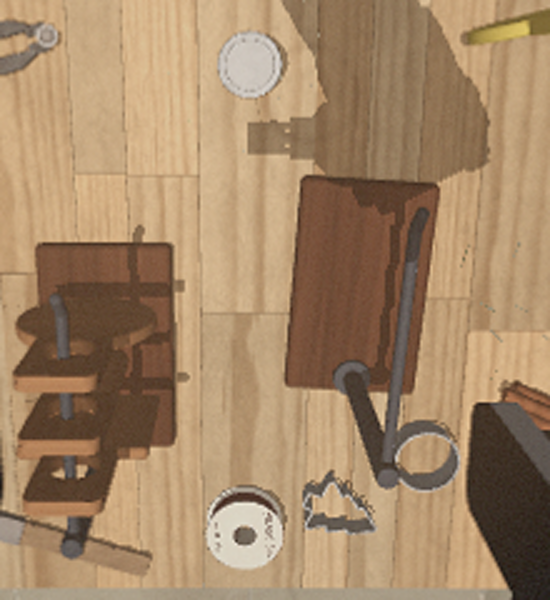

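View pics/w2c.png

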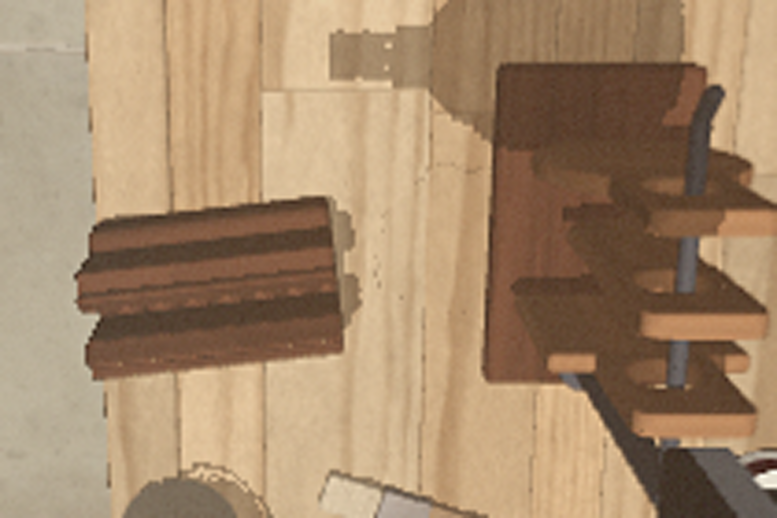

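```bash
python3 - <<'E'
from h import *
f=grab_frame("wrist")
fs={"side":(grab_frame("side"),None),"top":(grab_frame("top"),None),"w1":(f,np.load("w1.npy")),"w2":(f,np.load("w2.npy"))}
pt=(75,0,181);tp=(-99,0,184);nl=(90,55,16);nr=(-90,55,16);fr=(-90,-55,16);fl=(90,-55,16)
a=lambda x,y:(230+x/2.5,90+y/2.5); b=lambda x,y:(240+x/3.7,130+y/3.7)
side=[pt,tp,nl,nr,fr]
sp=[("side",pt,(289.7,207.8)),("side",tp,(365.3,214.2)),("side",nr,(355.6,290.3)),
("top",pt,(274.1,170.5)),("top",tp,(257.8,212.4)),("top",nr,(248.4,238.6)),("top",fr,(280,242.2)),("top",fl,(293.5,201.6))]
sp2=[("w1",L,a(*u)) for L,u in [(pt,(388,478)),(tp,(422,214)),(fr,(304,178)),(nr,(438,184)),(fl,(287,386)),(nl,(413,392))]]
fu2=[("w1",L,a(*u)) for L,u in [(pt,(72,546)),(tp,(56,300)),(fr,(37,243)),(nr,(174,243)),(nl,(174,444))]]+[("w2",L,b(*u)) for L,u in [(tp,(714,92)),(fr,(498,65)),(nr,(706,65)),(fl,(485,381))]]
for o,x in[(sp2,[.525,.386,0]),(sp+sp2,[.525,.386,0]),(fu2,[.59,.175,0])]:
    r,e=fit(fs,o,x);print(np.round(r,4),np.round(e.reshape(-1,2),1).tolist())
h=[("w2",L,b(*u)) for L,u in [((-40,65,0),(330,198)),((-40,-65,0),(97,222)),((40,65,80),(342,352)),((40,-65,80),(95,380))]]
r,e=fit(fs,h,[.616,-.03,.1]);print(np.round(r,4),np.round(e.reshape(-1,2),1).tolist())
for z,xs in [(80,(-40,-16.5,16.5,40)),(70,(-7,7)),(30,(-7,7))]:
    for x in xs:
        P=[[r[0]+np.cos(r[2])*x/1e3-np.sin(r[2])*y,r[1]+np.sin(r[2])*x/1e3+np.cos(r[2])*y,z/1e3] for y in(-.065,.065)]
        print(z,x,((proj(f,np.array(P),fs["w2"][1])-[240,130])*3.7).round().tolist())
E
```

```text
[ 0.5342  0.3839 -0.0523] [[0.2, 0.3], [0.0, -1.4], [-1.3, -0.5], [1.2, 0.0], [-1.1, 1.2], [0.5, 1.4]]
[ 0.5347  0.3833 -0.0474] [[-0.3, -0.5], [1.4, -0.8], [0.5, 0.2], [-0.4, -0.5], [-1.1, -0.1], [-1.6, -1.6], [-1.1, 1.6], [0.0, -0.5], [0.1, 0.5], [-0.7, -1.1], [-1.9, -0.2], [0.7, 0.1], [-1.1, 1.5], [0.4, 1.5]]
[ 0.5859  0.1759 -0.0013] [[-0.1, 1.3], [-0.3, -1.5], [-1.6, 0.4], [-1.3, 0.6], [0.3, 1.4], [0.6, -1.0], [0.4, -0.4], [1.4, -0.4], [-0.1, 1.2]]
[ 0.6071 -0.0273  0.1077] [[-0.1, -5.2], [-0.3, -5.1], [1.8, 4.0], [-0.6, 3.4]]
80 -40 [[67.0, 240.0], [333.0, 213.0]]
80 -16.5 [[75.0, 286.0], [337.0, 259.0]]
80 16.5 [[85.0, 349.0], [344.0, 323.0]]
80 40 [[93.0, 393.0], [349.0, 367.0]]
70 -7 [[82.0, 298.0], [339.0, 272.0]]
70 7 [[86.0, 325.0], [342.0, 298.0]]
30 -7 [[96.0, 276.0], [337.0, 251.0]]
30 7 [[100.0, 300.0], [340.0, 276.0]]
```

```bash
python3 - <<'E'
from h import *
rot=R.from_rotvec([0,np.pi,0]).as_rotvec()
movep([.65,-.03,.33],rot)
s=get_state();f=grab_frame("wrist");T=wristT(s,f);np.save("w3.npy",T);print(s["clock"],T.round(3).tolist())
d=tip_of("wrist","slot_floor")[:2];print([(q["score"],q["centre"],onz(f,q["centre"],.03,T)) for q in d])
c,r=map(int,proj(f,np.array([.615,-.03,.05]),T));print(c,r)
a=f["img"][r-70:r+70,c-100:c+100,::-1];cv2.imwrite("pics/w3c.png",cv2.resize(a,None,fx=4,fy=4,interpolation=cv2.INTER_CUBIC))
E
```

```text
11.3 [[0.0, 0.962, 0.274, 0.579], [1.0, -0.0, -0.0, -0.029], [-0.0, 0.274, -0.962, 0.507], [0.0, 0.0, 0.0, 1.0]]
[(0.61, [321.3, 136.4], array([ 0.61523471, -0.03243311,  0.03      ])), (0.61, [516.4, 105.0], array([0.57153293, 0.24925151, 0.03      ]))]
322 137
```

View pics/w3c.png

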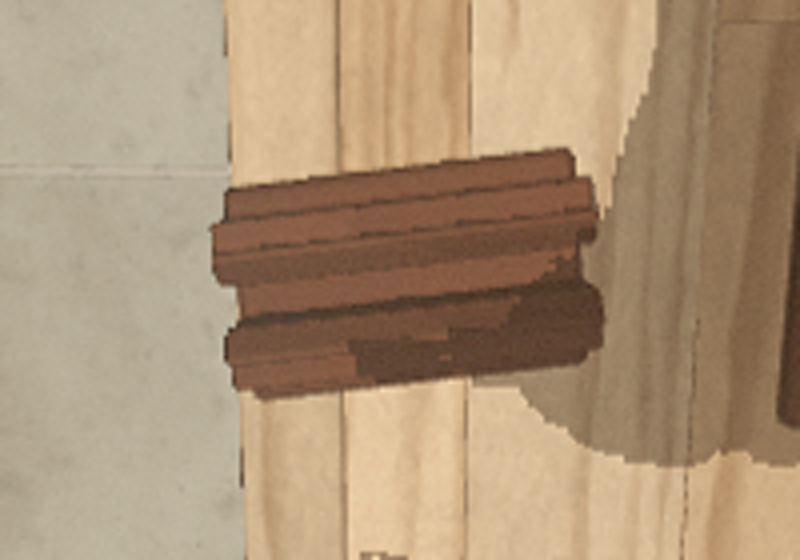

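```bash
python3 - <<'E'
from h import *
f=grab_frame("wrist");T=np.load("w3.npy");fs={"w":(f,T)}
b=lambda x,y:(222+x/4,67+y/4)
o=[("w",L,b(*u)) for L,u in [((-40,65,30),(572,151)),((-40,-65,30),(228,188)),((7,65,30),(579,288)),((7,-65,30),(240,321))]]
r,e=fit(fs,o,[.616,-.03,.1]);print(np.round(r,4),np.round(e.reshape(-1,2)*4,1).tolist())
for z,xs in [(80,(-30,-26,-16.5,16.5,26,30)),(70,(-7,7)),(30,(-40,-7,7,40)),(0,(-40,40))]:
    for x in xs:
        P=[[r[0]+np.cos(r[2])*x/1e3-np.sin(r[2])*y,r[1]+np.sin(r[2])*x/1e3+np.cos(r[2])*y,z/1e3] for y in(-.065,.065)]
        print(z,x,((proj(f,np.array(P),T)-[222,67])*4).round().tolist())
E
```

```text
[ 0.6173 -0.0284  0.097 ] [[3.3, 3.0], [-7.2, 2.1], [3.7, -2.9], [-1.9, -1.9]]
80 -30 [[203.0, 223.0], [597.0, 183.0]]
80 -26 [[205.0, 235.0], [598.0, 196.0]]
80 -16.5 [[209.0, 265.0], [599.0, 226.0]]
80 16.5 [[223.0, 363.0], [604.0, 326.0]]
80 26 [[227.0, 391.0], [606.0, 354.0]]
80 30 [[228.0, 402.0], [606.0, 366.0]]
70 -7 [[218.0, 291.0], [596.0, 253.0]]
70 7 [[223.0, 332.0], [598.0, 295.0]]
30 -40 [[221.0, 190.0], [575.0, 154.0]]
30 -7 [[233.0, 281.0], [580.0, 247.0]]
30 7 [[238.0, 319.0], [583.0, 285.0]]
30 40 [[250.0, 405.0], [588.0, 373.0]]
0 -40 [[232.0, 189.0], [565.0, 155.0]]
0 40 [[258.0, 392.0], [577.0, 361.0]]
```

Holder is at about (0.616, -0.030) with yaw 0.10, and the spare hook at (0.5345, 0.3835) with yaw -0.05. Round board first.

```bash
cat >> h.py <<'E'
SP=(.5345,.3835,-.050)
def rz(y): return (R.from_euler('z',y)*R.from_rotvec([0,np.pi,0])).as_rotvec()
OFF=-.005   # TCP z relative to the hole's centre when gripped
def loc(F,x,y,z): return [F[0]+np.cos(F[2])*x-np.sin(F[2])*y,F[1]+np.sin(F[2])*x+np.cos(F[2])*y,z+OFF]
def rep(m):
    s=get_state();print(m,"t%.1f"%s["clock"],s["position"].round(4),"F",s["contact_force"].round(1),"gap %.3f grip %.0f"%(s["finger_gap"],s["grasp_force"]))
def take(x,y,yaw=0,out=.43):
    rep("start");movep([x,y,.157+.13],rz(yaw)); move_l([x,y,.157+OFF],.12); rep("down")
    grab(50); rep("grip")
    move_l([x,y,.178+OFF],.08); rep("lift")
    move_l([out,y,.178+OFF],.12); rep("out")
    move_l([out,y,.225+OFF],.15)
E
python3 - <<'E'
from h import *
take(.534,.176)
f=grab_frame("side");cv2.imwrite("pics/s2.png",f["img"][:,:,::-1])
print([(d["score"],d["centre"]) for d in tip_of("side","board_round")],proj(f,np.array([.43,.176,.225])))
E
```

```text
start t11.4 [ 0.6499 -0.0295  0.3327] F [ 0.  -0.6  0. ] gap 1.001 grip 0
down t13.7 [0.5347 0.1761 0.1527] F [ 1.  -1.   0.4] gap 0.997 grip 0
grip t14.1 [0.5345 0.1763 0.1528] F [-0.2  0.6  4.6] gap 0.565 grip 51
lift t14.5 [0.5341 0.176  0.173 ] F [-0.4  0.  -0.4] gap 0.571 grip 52
out t15.5 [0.4309 0.176  0.1731] F [-0.3 -0.4 -0.7] gap 0.563 grip 52
[(0.66, [416.3, 273.0]), (0.54, [370.1, 166.0])] [373.15581543 163.36147383]
```

```bash
cat >> h.py <<'E'
def hang(x):
    y=rz(SP[2])
    move_l(loc(SP,-.145,0,.225),.2,rot=y); move_l(loc(SP,-.145,0,.178),.1); rep("entry")
    h=move_l(loc(SP,x,0,.178),.1,until_force=8); rep("in hit=%s"%h)
    return h
def place(x):
    h=move_l(loc(SP,x,0,.1565),.04,until_force=6); rep("low hit=%s"%h)
    let_go(); rep("open"); move_l(loc(SP,x,0,.157+.13),.15); rep("up")
E
python3 - <<'E'
from h import *
if not hang(.04): place(.04)
f=grab_frame("side");cv2.imwrite("pics/s3.png",cv2.resize(f["img"][130:310,220:440,::-1],None,fx=3,fy=3))
f=grab_frame("top")
for c in["side","top"]:
    f=grab_frame(c);print([(d["score"],d["centre"]) for d in tip_of(c,"board_round")],proj(f,np.array(loc(SP,.04,0,.157-OFF))))
E
```

```text
entry t18.0 [0.39   0.3906 0.1734] F [-0.5  0.9 -0.7] gap 0.563 grip 52
in hit=False t20.0 [0.574  0.3817 0.1732] F [-0.2 -0.3 -1. ] gap 0.562 grip 52
low hit=True t20.5 [0.5742 0.3814 0.1529] F [-0.6 -0.5  5. ] gap 0.560 grip 52
open t20.9 [0.5735 0.3811 0.1518] F [-0.9 -0.2  1.3] gap 1.006 grip 0
up t21.9 [0.574  0.3813 0.2809] F [ 0.3 -0.4 -0.5] gap 0.996 grip 0
[(0.92, [416.1, 271.4]), (0.86, [302.8, 216.6])] [304.72173586 218.26663395]
[(0.6, [214.2, 252.4]), (0.58, [268.7, 183.6])] [271.05699558 183.05929978]
```

View pics/s3.png

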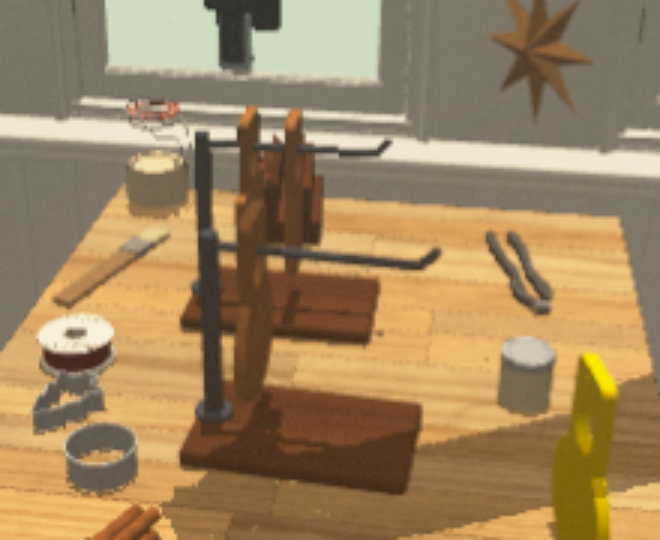

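The round board now hangs on the spare hook (crop about (250,270)), near its post. The narrow board is next.

```bash
python3 - <<'E'
from h import *
take(.574,.176)
if not hang(-.015): place(-.015)
for c in["side","top"]:
    f=grab_frame(c)
    for n,x in [("board_narrow",-.015),("board_round",.04)]: print(c,n,[(round(d["score"],2),d["centre"]) for d in tip_of(c,n)],proj(f,np.array(loc(SP,x,0,.157-OFF))))
    print([(round(d["score"],2),d["centre"],onz(f,d["centre"],.157)) for d in tip_of(c,"board_square")])
E
```

```text
start t22.2 [0.5742 0.3814 0.2813] F [ 0.1 -0.3 -0.4] gap 0.994 grip 0
down t24.4 [0.5746 0.1762 0.1528] F [ 0.4 -0.8  0.5] gap 0.998 grip 0
grip t24.8 [0.5746 0.1763 0.1529] F [0.8 1.4 6. ] gap 0.558 grip 51
lift t25.2 [0.5741 0.1759 0.173 ] F [ 0.7  0.7 -1.2] gap 0.562 grip 52
out t26.6 [0.4308 0.176  0.1731] F [ 0.3 -0.7 -1. ] gap 0.567 grip 52
entry t28.9 [0.39   0.3906 0.1734] F [ 0.5  1.1 -2. ] gap 0.560 grip 52
in hit=False t30.3 [0.5189 0.3844 0.1731] F [ 0.2 -0.7 -1. ] gap 0.563 grip 52
low hit=True t30.8 [0.5192 0.3842 0.1529] F [-1.4 -0.4  4.6] gap 0.564 grip 52
open t31.3 [0.5185 0.3838 0.1519] F [-0.   0.7 -0.2] gap 1.000 grip 0
up t32.3 [0.5191 0.384  0.2809] F [-0.2 -0.9  0.7] gap 0.997 grip 0
side board_narrow [(0.7, [326.4, 219.5])] [328.59413588 220.64713351]
side board_round [(0.9, [302.7, 216.7]), (0.55, [413.5, 269.7])] [304.72173586 218.26663395]
[(0.61, [301.5, 182.9], array([0.62176515, 0.17635528, 0.157     ]))]
top board_narrow [] [265.85833422 196.25578663]
top board_round [(0.93, [215.4, 249.5]), (0.56, [270.6, 183.6])] [271.05699558 183.05929978]
[(0.57, [338.0, 184.4], array([0.60971253, 0.1711691 , 0.157     ]))]
```

```bash
python3 - <<'E'
from h import *
take(.616,.176)
s=get_state();f=grab_frame("wrist");T=wristT(s,f)
P=s["position"]+[0,0,.005]
print("pred x: front/rear top edge rows", [(dx,proj(f,P+[dx,0,.045],T).round(1).tolist()) for dx in(-.01,-.005,0,.005,.01)])
print([(round(d["score"],2),d["centre"]) for d in tip_of("wrist","board_square")],proj(f,P,T))
m=silhouettes("wrist","board_square")
for d in m[:1]:
    M=d["mask"];v,u=np.where(M);print(d["score"],u.min(),u.max(),v.min(),v.max())
cv2.imwrite("pics/w4.png",f["img"][:,:,::-1])
E
```

```text
start t32.7 [0.5194 0.3842 0.2817] F [ 0.1  0.5 -0.7] gap 0.997 grip 0
down t34.9 [0.6166 0.1762 0.1529] F [0.6 1.2 0.2] gap 0.997 grip 0
grip t35.3 [0.6166 0.1762 0.1529] F [0.2 0.9 4.6] gap 0.565 grip 51
lift t35.7 [0.6161 0.176  0.1731] F [ 0.1 -0.1 -0.6] gap 0.563 grip 52
out t37.4 [0.4306 0.176  0.173 ] F [-0.  -0.4 -0.6] gap 0.566 grip 52
pred x: front/rear top edge rows [(-0.01, [322.1, 255.2]), (-0.005, [322.1, 265.5]), (0, [322.2, 275.7]), (0.005, [322.2, 285.6]), (0.01, [322.2, 295.4])]
[(0.78, [325.0, 236.5]), (0.27, [320.0, 278.3])] [322.46487706 236.83029222]
0.79 254 391 186 287
```

View pics/w4.png

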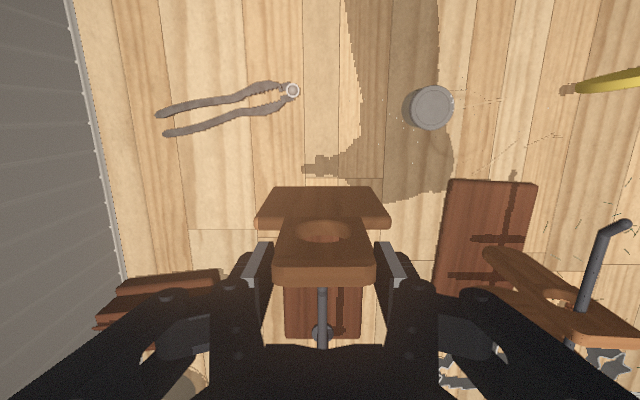

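Handle top edges lie at rows 267–287 against 265–286 predicted, so the board sits centred in the grip. Next is the holder.

```bash
python3 - <<'E'
from h import *
HO=(.616,-.030,.10)
move_l([.43,-.03,.245],.2,rot=rz(HO[2])); move_l(loc(HO,0,0,.25),.15)
move_l(loc(HO,0,0,.190),.1); rep("above")   # foot at .075
h=move_l(loc(HO,0,0,.160),.03,until_force=5); rep("mid hit=%s"%h)
if not h:
    h=move_l(loc(HO,0,0,.1440),.03,until_force=6); rep("floor hit=%s"%h)
E
```

```text
above t41.4 [ 0.6164 -0.0301  0.1857] F [ 0.6  0.2 -1.5] gap 0.560 grip 52
mid hit=False t42.5 [ 0.6162 -0.0301  0.1553] F [ 1.1  0.5 -1.1] gap 0.560 grip 52
floor hit=True t43.0 [ 0.6161 -0.0302  0.1415] F [ 0.1 -0.3  4.5] gap 0.564 grip 52
```

```bash
python3 - <<'E'
from h import *
HO=(.616,-.030,.10)
let_go(); rep("open"); move_l(loc(HO,0,0,.29),.15); 
movep([.48,-.03,.42],rz(0)); sleep(.5)
s=get_state();f=grab_frame("wrist");T=wristT(s,f);rep("end")
for n,F,x,z in [("board_square",HO,0,.145),("board_round",SP,.04,.157),("board_narrow",SP,-.015,.157)]:
    print(n,[(round(d["score"],2),np.round(d["centre"],1)) for d in tip_of("wrist",n)],proj(f,np.array(loc(F,x,0,z-OFF)),T).round(1))
a=f["img"][:,:,::-1];b=grab_frame("side")["img"][130:310,220:440,::-1]
cv2.imwrite("pics/end.png",np.vstack([cv2.resize(a,(480,300)),cv2.resize(b,(366,300))]) if 0 else np.hstack([cv2.resize(a,(430,269)),cv2.resize(b,(329,269))]))
E
```

```text
open t43.5 [ 0.6151 -0.03    0.1406] F [-0.2  0.2  0.4] gap 0.999 grip 0
end t45.9 [ 0.4801 -0.03    0.4198] F [-0.7  0.3 -0.4] gap 1.000 grip 0
board_square [(0.98, array([320.3, 247.8]))] [323.1 248.9]
board_round [(0.82, array([604.4, 226.4])), (0.45, array([507.4,  80.1]))] [603.9 227. ]
board_narrow [(0.56, array([616.4, 189.2]))] [615.4 190.6]
```

View pics/end.png

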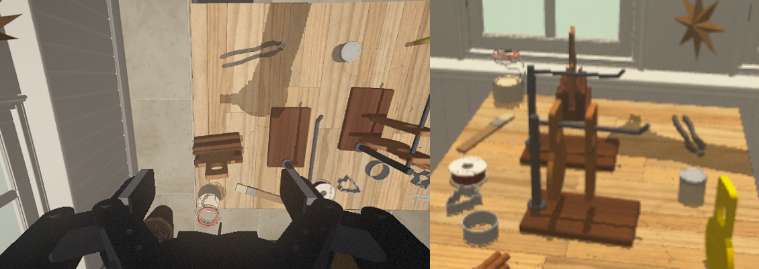

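The final view shows the square board upright in the holder (side crop about (572,85)). The round and narrow boards hang on the spare hook (about (560,150) and (590,150)), and the full hook is empty.

```bash
python3 -c "
from cell import *
print(sign_off())"
```

```text
the job is handed in; nothing more can be done
None
```

I handed the job in at about 46 s: the round and narrow boards hang on the spare hook and the square board stands upright in the holder slot, as the last pictures confirm, but no verdict came back.

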